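# Release the concealed catch and draw out the key-blank drawer

### The job

Open the drawer of key blanks in the flat grey-blue steel unit: it has no handle, so run a fingertip along the floor of the black finger groove in the front edge of its top until the tip drops into the hidden notch, and press the sprung catch inside the notch down until the drawer springs out. Then hook a fingertip behind the drawer's front, from inside the drawer, and draw it out as far as it goes, leaving the catch free. Nothing is to be gripped, pinched or picked up, the outer face of the drawer is not to be touched, and everything else on the bench and on the unit stays where it is.

Things in the scene. Friction and masses are not known exactly. Their poses are not given: they have to be found in the camera images.
- unit: Flat grey-blue steel drawer unit, fixed to the bench, 180 mm deep (its x), 304 mm wide (its y), 80 mm high; origin at the centre of its underside; its x points from its front to its back, z up. A black-lined finger groove, open at the top, is sunk into its flat top along the front edge (centre line at x = -57 mm, floor 66 mm above the underside).
- groove (a point): Centre of the groove's black floor, axes as the unit's. The groove is 46 mm wide (x), 128 mm long (y, 64 mm each way), 14 mm deep below the unit's top. Its floor is rigid but for a hidden notch, black on black, as wide as the groove, 46 mm long (y) and 6.5 mm deep, centred anywhere from y = -38 to +38 mm; the notch's bottom is the paddle of the catch.
- catch (a joint): Sprung rocker catch, rad: 0 at rest; grows as its paddle, the bottom of the notch, is pressed down; stop at 0.18. Pivot 43 mm behind the groove's centre line: on that line a fingertip goes 4 to 5 mm down from the notch's bottom to let the drawer go (0.115 rad), 6 to 8 mm to the stop, against about 4 to 8 N. It springs back when let go.
- blank_drawer (a joint): How far the drawer is open, m: 0 shut (locked by the catch), stop at 0.12. Once the catch lets go, a spring pushes it out towards the unit's -x to about 0.065, where it stays; from there it slides with about 1 N and stays where it is left.
- drawer_inside (a point): Middle of the upper edge of the inside surface of the drawer's front, 60 mm above the bench; moves with the drawer (shut: at x = -91 mm of the unit); axes as the unit's. The front is 12 mm thick, 298 mm wide. Behind it (+x) is an open, empty bay 65 mm from front to back, 280 mm wide, floor 12 mm above the bench; once the drawer has sprung out, fingers can enter it from above.
- drawer_face: Dark outer face plate of the drawer's front, 6 x 298 x 53 mm, with a blank card holder; origin at its centre, axes as the unit's; it moves with the drawer.
- driver: Bystander: yellow-handled screwdriver, 193 mm long, lying on the bench at the left; origin under its centre. Not to be disturbed.
- padlock_2: Bystander: steel padlock, 72 x 50 x 14 mm, lying on the rear part of the unit's top; origin under its centre. Not to be disturbed.
- cylinder_1: Bystander: nickel lock cylinder, 33 x 63 x 18 mm, lying on the rear part of the unit's top; origin under its centre. Not to be disturbed.
- marker_2: Bystander: marker pen, 129 x 17 mm, lying on the bench at the left; origin under its centre. Not to be disturbed.
- key_4: Bystander: black-headed key, 53 x 28 x 6 mm, lying on the bench at the right; origin under its centre. Not to be disturbed.
- cutter_wheel: Bystander: steel cutter wheel, 60 mm across, 6 mm thick, lying on the bench at the right; origin under its centre. Not to be disturbed.
- calliper: Bystander: calliper, 200 x 62 x 14 mm, lying on the bench to the right of the unit; origin under its centre. Not to be disturbed.

How it is judged (in metres and radians):
On the way, in this order (a step that is already met when the one before it is completed fails the run):
1. a fingertip presses the catch in the notch down far enough to let the drawer go (value of joint catch above 0.105 rad and contact force between the fingers and catch above 0.5 N), for 0.05 s.
2. the drawer is drawn out to its stop (at least 112 of 120 mm) (value of joint blank_drawer above 0.112 m), for 0.1 s.
At the end, for the whole second after the job is handed in: The drawer stands at its stop (at least 112 mm of its 120 mm out) and at rest, and the catch has sprung back up (under 0.03 rad) (value of joint blank_drawer above 0.112 m and velocity of joint blank_drawer between -0.01 and 0.01 m/s and value of joint catch below 0.03 rad); the robot touches nothing.
It fails at once if the outer face of the drawer was touched or the front was pinched (over 1 N) (contact force between the fingers and drawer_face above 1 N).
It fails at once if a loose thing on the bench or on the unit was moved by more than 20 mm or picked up (distance of any of driver, padlock_2, cylinder_1, marker_2, key_4, cutter_wheel, calliper from where it was at the start of the episode above 0.02 m).
It also fails if it takes over 54 s, if anything falls off the work surface, if the arm or the gripper's body presses on something with over 40 N, if the wrist force passes 120 N, or if a joint passes its speed limit or range.

### The arm

A 6-joint arm with a two-finger parallel gripper is mounted at the origin on a cart in front of the work surface, level with it; the furniture and walls round the work are solid. World frame = base frame: x ahead of the robot, y to its left, z up, the work surface at z = 0. Lengths are in mm, angles in rad, forces in N, time in s.
With the tool pointing down it reaches from about 400 to 825 mm from the base axis. Payload 7 kg.
Tool frame: the origin (TCP) lies at the very end of the fingers, on their centre line; the grasp point (between the pads) lies 19 mm behind it; x points along the fingers, y is the direction in which the jaws open and shut, and the axes are right-handed (so a half turn about x gives the same grasp; the last joint's range is limited). The gripper opens to 85 mm and grips with 20 to 120 N. Pads are 22 mm wide; open, the fingers measure 114 mm over their backs; the gripper's body (76 mm by 85 mm) begins 54 mm behind the grasp point. The pads swing forward as they close: fully open they stand 13 mm farther back than shut.
Start: joints at [-1.061, 0.359, 0.012, 0, -1.224, -0.288], TCP at [148.465, -658.448, 231.302] pointing down, gripper open.
Joint ranges: [-3.07, 3.07], [-1.43, 2.12], [-1.02, 1.25], [-3.03, 1.67], [-3.05, -0], [-3.03, 3.03]. Speed limits (rad/s): [2.39, 2.39, 3.01, 3.14, 3.14, 3.14].

### API

Orientations are given as a unit quaternion [x, y, z, w].
In Python, from workcell import arm, capture gives the robot as it stands.
- The arm moves only by the tool play_rows, never from a script. Its arguments are lists of equal length, an entry for each row: "xyz": the shift along the world's x, y, z in mm, a list of three; "rot": the turn, a rotation vector about the world's x, y, z in rad, a list of three; "fingers": the opening, from 0 (shut) to 1 (fully open). A call has 1 to 8 rows; each row is the pose to reach, as a shift and turn from the pose measured when the call began; what a row does not reach only later rows make up. A row lasts 1/10 s, in which the tool goes at most 50 mm and 8.59 degrees, less where a joint would pass 70% of its speed; a pose out of reach is approached as far as the arm can. A call with a gripper value outside its range is refused whole. The fingers move at their own pace and stop on an object; "squeeze" is the grip in N (left out, the last holds). Time passes only in rows, so rows that repeat a pose let the fingers close. It gives the time, the measured TCP pose, the force and the opening at its end, in the units of the state.
- arm.get_obs(): the state, without advancing time (a new reading comes with each control period).
- capture(name): name is "side" or "top"; returns a dict with "pixels" (400x640x3 uint8, red, green, blue), "fx", "fy", "cx", "cy" (pixels), "k1" (the pictures are not rectified: a ray, as slopes to the right and down, at radius r is drawn at 1 + k1 r^2 times it, then the intrinsics apply), "cam_to_world" (4x4, takes a point from camera to world coordinates). Camera axes: x right, y down, z forward; pixel columns grow to the right and rows downward; lengths in mm; the calibration is good to about 2 mm. A picture is of the moment at which its call begins. There is no depth.
- arm.finish_job(): hands the job in, once; it reports no verdict.
The state is a dict: "t": time; "q": joint angles; "joint_vel": joint speeds; "effort": joint torques, N m; "tcp_pos": TCP position; "ee_rot": TCP orientation; "ft_force": force on the tool from outside, world axes, zero at the start; "ft_torque": the same for the moment, N m; "gripper_width": opening from 0.0 (shut) to 1.0 (fully open).
Only numpy, scipy, OpenCV 4.12 (cv2) and the standard library are available. Lean on these libraries where they do the work, as an engineer would, in place of code of your own. Each camera call takes 0.05 s, during which the arm holds its last target. There are 200 camera calls.

## Working session

There is one attempt and no reset: what is moved stays moved. The work goes in short steps, Python scripts to look and compute and a tool call to move; the robot and the scene stay as the last step left them, time stands still between calls to the robot, and variables do not carry over. Pictures are saved under pics/ and viewed, about 8 in all and at most 12, crops included, and the job is handed in when it is done.

Besides the shell and the picture viewer there is one more tool, called after "Emit:" as name(argument=value, ...) on one line, values as JSON. play_rows: Moves the arm, as the interface text tells. Its arguments: {"type":"object","properties":{"xyz":{"type":"array"},"rot":{"type":"array"},"fingers":{"type":"array"},"squeeze":{"type":"number"}},"required":["xyz","rot","fingers"]}

```bash
mkdir -p pics; ls
python3 - <<'E'
from workcell import arm, capture
import cv2,numpy as np
o=arm.get_obs()
for k in("t","tcp_pos","ee_rot","ft_force","gripper_width"):print(k,o[k])
for n in("top","side"):
    c=capture(n);cv2.imwrite(f"pics/{n}0.png",c["pixels"][:,:,::-1])
    print(n,c["fx"],c["fy"],c["cx"],c["cy"],c["k1"],np.round(c["cam_to_world"],3).tolist())
E
```

```text
pics
t 0.0
tcp_pos [ 148.36755134 -657.99941606  230.37834628]
ee_rot [-0.07765736  0.70287473  0.07878338  0.70265897]
ft_force [ 1.26701038  0.55017016 -0.0283628 ]
gripper_width 0.9989019846973269
top 388.5581757060951 388.5581757060951 320.2373331536816 203.34324245463253 -0.024828508260374534 [[0.016, -0.982, 0.189, 362.452], [-1.0, -0.011, 0.027, -14.272], [-0.025, -0.19, -0.982, 1129.044], [0.0, 0.0, 0.0, 1.0]]
side 411.1319157558491 411.1319157558491 313.0159902512019 194.18815106753507 -0.10347517433085461 [[-0.821, -0.332, 0.464, 6.973], [-0.57, 0.442, -0.692, 845.136], [0.024, -0.833, -0.552, 729.781], [0.0, 0.0, 0.0, 1.0]]
```

View pics/top0.png

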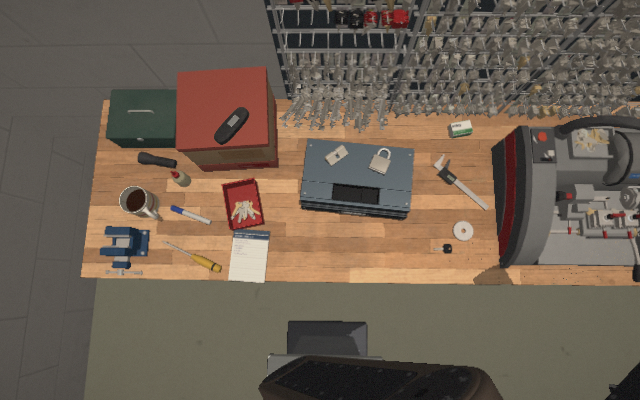

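View pics/side0.png

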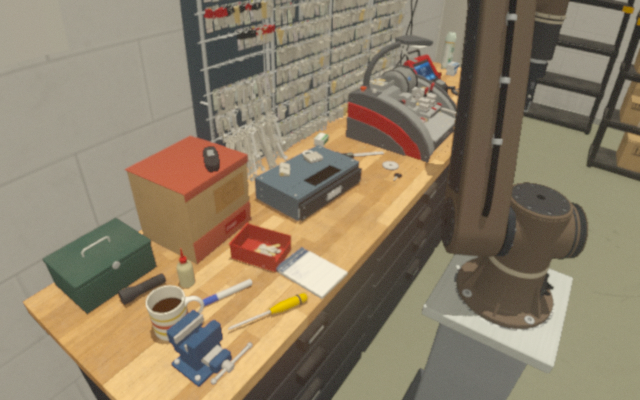

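The top picture shows the unit at about (357,178) and its groove at about (356,194). In the side picture the groove is at about (323,175). I'll zoom in on both.

```bash
cat > h.py <<'E'
import numpy as np,cv2
from workcell import arm,capture
def K(c):return np.array([[c["fx"],0,c["cx"]],[0,c["fy"],c["cy"]],[0,0,1.]]),np.array([c["k1"],0,0,0,0.])
def p2w(c,uv,z):
    k,d=K(c);T=np.array(c["cam_to_world"])
    n=cv2.undistortPoints(np.array(uv,float).reshape(-1,1,2),k,d).reshape(-1,2)
    r=np.c_[n,np.ones(len(n))]@T[:3,:3].T;o=T[:3,3]
    return o+r*((z-o[2])/r[:,2])[:,None]
def w2p(c,P):
    k,d=K(c);T=np.linalg.inv(np.array(c["cam_to_world"]))
    return cv2.projectPoints(np.array(P,float).reshape(-1,1,3),cv2.Rodrigues(T[:3,:3])[0],T[:3,3],k,d)[0].reshape(-1,2)
def crop(c,x0,y0,w,h,s,name):
    cv2.imwrite(name,cv2.resize(c["pixels"][y0:y0+h,x0:x0+w,::-1],None,fx=s,fy=s,interpolation=cv2.INTER_CUBIC))
E
python3 - <<'E'
from h import *
import cv2,numpy as np
a=cv2.imread("pics/top0.png")[130:225,290:425];b=cv2.imread("pics/side0.png")[140:220,245:380]
f=lambda i:cv2.resize(i,None,fx=5.9,fy=5.9,interpolation=cv2.INTER_CUBIC)
cv2.imwrite("pics/z_top.png",f(a))
E
```

```text
(no output)
```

View pics/z_top.png

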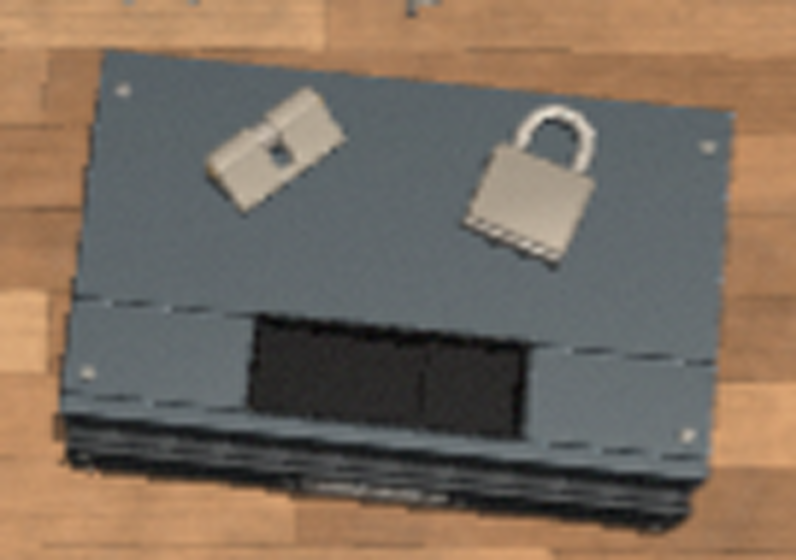

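In the zoomed picture the unit's top corners are at (105,50), (735,112), (706,478) and (62,410). The groove's corners are at (257,317), (527,345), (522,437) and (248,408), with a faint line at x≈423 that may be an edge of the notch.

Run:
```python
from h import *
from scipy.optimize import least_squares
c=capture("top");s=5.9
Z=lambda l:(np.array(l)+.5)/s-.5+[290,130]
uv=Z([(105,50),(735,112),(706,478),(62,410),(257,317),(527,345),(522,437),(248,408)])
L=np.array([(90,152),(90,-152),(-90,-152),(-90,152),(-34,64),(-34,-64),(-80,-64),(-80,64)],float)
W=p2w(c,uv,80)[:,:2];print(W.round(1))
R=lambda a:np.array([[np.cos(a),-np.sin(a)],[np.sin(a),np.cos(a)]])
f=lambda p:(W-(L@R(p[2]).T+p[:2])).ravel()
r=least_squares(f,[560,-100,0]);x=r.x;print(x.round(4),"yaw deg",np.degrees(x[2]),r.fun.reshape(-1,2).round(1))
# line in groove (zoomed x 423, y~390) at z=66
print(((p2w(c,Z([(423,390)]),66)[:,:2]-x[:2])@R(x[2])).round(1))
print("groove ctr",x[:2]+R(x[2])@[-57,0])
for n in("padlock",(535,190)),("cyl",(275,150)):pass
g=c["pixels"].astype(float).mean(2);k=np.clip((g[178:210,325:385]-15)*6,0,255).astype(np.uint8)
print("groove grey pct",np.percentile(g[188:198,336:374],[1,50,99]))
m=g[188:198,336:374].mean(0);print(m.round(1))
d=capture("side");gs=d["pixels"].astype(float).mean(2)
a=np.clip((g[180:208,328:382]-20)*8,0,255).astype(np.uint8);b=np.clip((gs[160:192,298:348]-15)*6,0,255).astype(np.uint8)
q=lambda i:cv2.resize(i,(640,300),interpolation=cv2.INTER_CUBIC)
cv2.imwrite("pics/enh.png",np.vstack([q(a),q(b)]))
```

```text
[[ 753.5   54.8]
 [ 724.7 -246.9]
 [ 547.2 -228.2]
 [ 576.    70.9]
 [ 621.7  -19.8]
 [ 609.5 -146.3]
 [ 565.6 -143.5]
 [ 577.9  -16.1]]
[ 6.503849e+02 -8.711860e+01 -9.620000e-02] yaw deg -5.512724333417739 [[-1.  -0.8]
 [-0.7  0.2]
 [ 1.   1.6]
 [ 0.6 -1.9]
 [-1.   0.3]
 [-0.9  1.2]
 [ 1.  -0.3]
 [ 1.  -0.3]]
[[-58.6 -17.3]]
groove ctr [593.64852697 -81.642754  ]
groove grey pct [16.19333333 40.33333333 45.33333333]
[38.7 40.6 39.5 40.8 40.8 39.4 39.8 39.4 40.2 38.3 39.7 39.8 40.6 40.4
 39.9 39.9 40.1 40.5 39.8 41.1 40.  40.1 38.8 39.  37.3 32.  39.4 41.1
 40.  40.4 40.3 38.4 39.2 38.1 40.3 37.7 37.3 36.9]
```

View pics/enh.png

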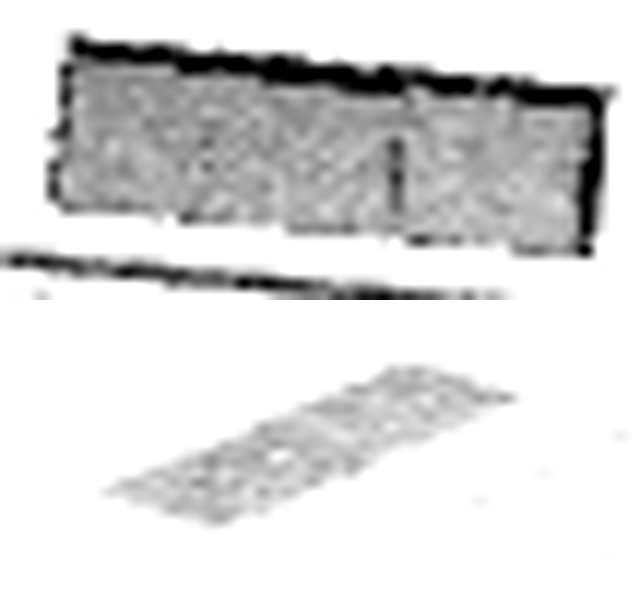

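Contrast stretching shows two faint edges in the groove floor, at x≈208 and 398 in the enhanced picture. They are 46 mm apart, so the notch probably spans y≈-17 to +29 (centre about +6). I'll move over now and check by feel.

Emit:
play_rows(xyz=[[16, 40, 20], [32, 82, 40], [48, 124, 60], [65, 166, 60], [82, 208, 60], [115, 245, 60], [145, 280, 60], [178, 318, 60]], rot=[[0, 0, 0], [0, 0, -0.05], [0, 0, -0.1], [0, 0, -0.15], [0, 0, -0.2], [0, 0, -0.25], [0, 0, -0.3], [0, 0, -0.318]], fingers=[0, 0, 0, 0, 0, 0, 0, 0])

```text
t: 1.0
tcp_pos: [326.7, -338.9, 291.1]
ee_rot: [0.035, 0.706, -0.035, 0.707]
ft_force: [1.6, -1.5, 0.1]
gripper_width: 0.001
```

Emit:
play_rows(xyz=[[37, 31, 0], [74, 62, 0], [111, 93, 0], [149, 124, -30], [187, 155, -60], [225, 186, -90], [263, 217, -120], [263, 217, -150]], rot=[[0, 0, 0], [0, 0, 0], [0, 0, 0], [0, 0, 0], [0, 0, 0], [0, 0, 0], [0, 0, 0], [0, 0, 0]], fingers=[0, 0, 0, 0, 0, 0, 0, 0])

```text
t: 1.8
tcp_pos: [592.6, -120.6, 143.8]
ee_rot: [0.034, 0.704, -0.034, 0.708]
ft_force: [-0.2, -0.9, -0.8]
gripper_width: 0.001
```

Run:
```python
from h import *
o=arm.get_obs();print(o["t"],o["tcp_pos"],o["ee_rot"],o["ft_force"])
a,b=capture("top"),capture("side")
print(w2p(a,[o["tcp_pos"]]),w2p(b,[o["tcp_pos"]]))
f=lambda c,x,y,w,h:cv2.resize(c["pixels"][y:y+h,x:x+w,::-1],(w*5,h*5),interpolation=cv2.INTER_CUBIC)
cv2.imwrite("pics/side1.png",f(b,240,90,160,120))
```

```text
1.8 [ 592.58185956 -120.61742772  143.82357073] [ 0.03434193  0.7042546  -0.03389278  0.70830599] [-0.24548376 -0.93050278 -0.76770851]
[[372.08215063 188.69311094]] [[331.10622812 150.91327957]]
```

View pics/side1.png

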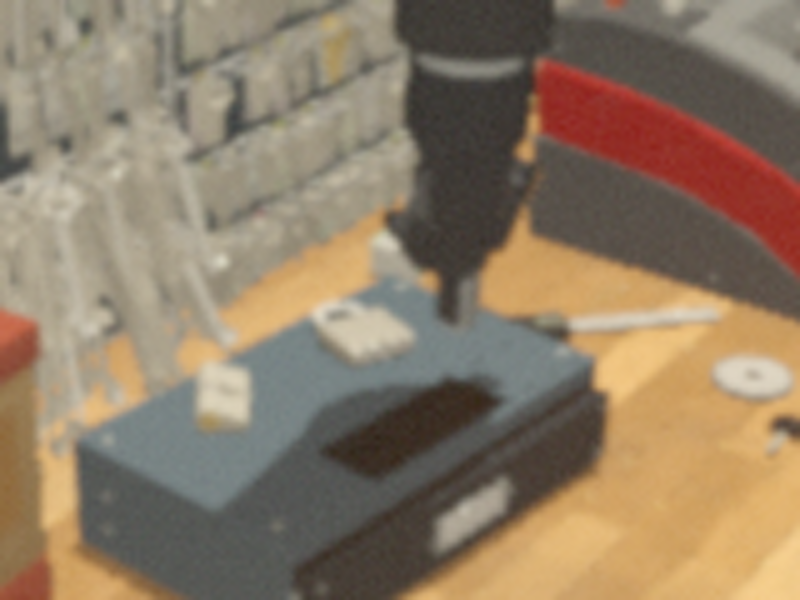

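The closed tip is at crop (458,325). The projected TCP is (455,305), so they agree within the tip's own thickness. I'll go down onto the floor at the right end of the groove.

Emit:
play_rows(xyz=[[-3, -1, -30], [-3, -1, -55], [-3, -1, -70], [-3, -1, -73], [-3, -1, -74], [-3, -1, -75]], rot=[[0, 0, 0], [0, 0, 0], [0, 0, 0], [0, 0, 0], [0, 0, 0], [0, 0, 0]], fingers=[0, 0, 0, 0, 0, 0])

```text
t: 2.5
tcp_pos: [583.2, -121.7, 65.9]
ee_rot: [0.034, 0.71, -0.034, 0.703]
ft_force: [-18.6, 10.0, 41.7]
gripper_width: -0.004
```

Emit:
play_rows(xyz=[[4, 0, 2], [4, 0, 2], [4, 0, 2]], rot=[[0, 0, 0], [0, 0, 0], [0, 0, 0]], fingers=[0, 0, 0])

```text
t: 2.8
tcp_pos: [587.3, -122.0, 68.5]
ee_rot: [0.034, 0.709, -0.034, 0.703]
ft_force: [-0.1, 0.1, 0.1]
gripper_width: -0.003
```

Emit:
play_rows(xyz=[[0, 0, -1.5], [0, 0, -2.5], [0, 0, -3]], rot=[[0, 0, 0], [0, 0, 0], [0, 0, 0]], fingers=[0, 0, 0])

```text
t: 3.1
tcp_pos: [587.1, -122.3, 66.1]
ee_rot: [0.034, 0.709, -0.034, 0.703]
ft_force: [-4.7, 2.2, 14.8]
gripper_width: -0.002
```

The tip is resting on the floor at z≈66. I'll slide it along the groove.

Emit:
play_rows(xyz=[[0.5, 5, -0.4], [1, 10, -0.4], [1.5, 15, -0.5], [2, 20, -0.5], [2.5, 24, -0.5], [2.7, 28, -0.5], [3, 32, -0.5], [3, 32, -0.5]], rot=[[0, 0, 0], [0, 0, 0], [0, 0, 0], [0, 0, 0], [0, 0, 0], [0, 0, 0], [0, 0, 0], [0, 0, 0]], fingers=[0, 0, 0, 0, 0, 0, 0, 0])

```text
t: 3.9
tcp_pos: [590.5, -90.4, 65.8]
ee_rot: [0.033, 0.709, -0.034, 0.703]
ft_force: [-0.0, -0.9, 5.3]
gripper_width: -0.002
```

Emit:
play_rows(xyz=[[0.3, 3, -0.5], [0.6, 6, -0.7], [0.9, 9, -0.8], [1.2, 12, -1], [1.5, 14, -1.5], [1.5, 14, -2], [1.5, 14, -2.5]], rot=[[0, 0, 0], [0, 0, 0], [0, 0, 0], [0, 0, 0], [0, 0, 0], [0, 0, 0], [0, 0, 0]], fingers=[0, 0, 0, 0, 0, 0, 0])

```text
t: 4.6
tcp_pos: [592.0, -76.4, 63.2]
ee_rot: [0.033, 0.709, -0.034, 0.703]
ft_force: [-0.6, -0.3, -1.0]
gripper_width: 0.0
```

The tip has dropped in: z=63.2 with no force. Now I'll press to about 54.

Emit:
play_rows(xyz=[[0, 0, -2], [0, 0, -4], [0, 0, -5.5], [0, 0, -7], [0, 0, -8.2], [0, 0, -9], [0, 0, -9.3], [0, 0, -9.3]], rot=[[0, 0, 0], [0, 0, 0], [0, 0, 0], [0, 0, 0], [0, 0, 0], [0, 0, 0], [0, 0, 0], [0, 0, 0]], fingers=[0, 0, 0, 0, 0, 0, 0, 0])

```text
t: 5.4
tcp_pos: [590.3, -76.5, 53.6]
ee_rot: [0.033, 0.71, -0.034, 0.702]
ft_force: [-4.6, 2.4, 3.9]
gripper_width: -0.001
```

Run:
```python
from h import *
b=capture("side")
f=lambda c,x,y,w,h:cv2.resize(c["pixels"][y:y+h,x:x+w,::-1],(w*5,h*5),interpolation=cv2.INTER_CUBIC)
cv2.imwrite("pics/side2.png",f(b,240,110,160,120))
```

```text
(no output)
```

View pics/side2.png

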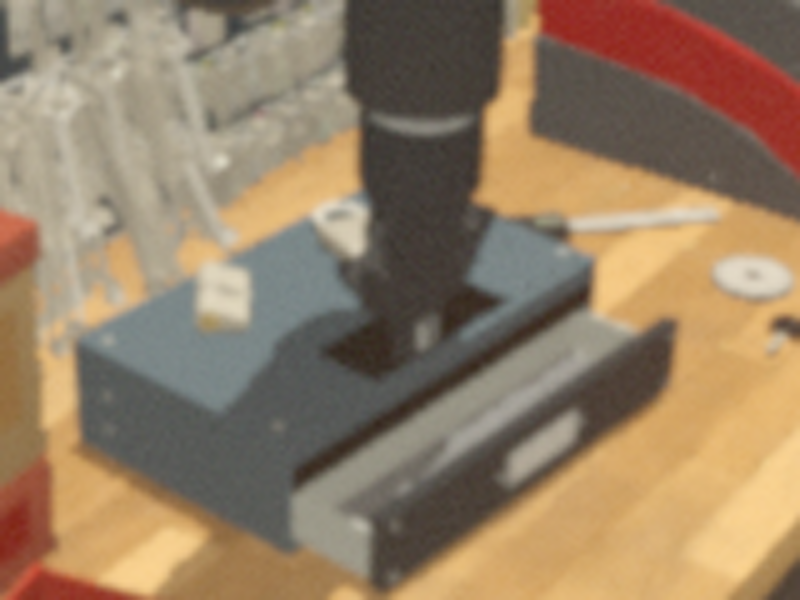

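The drawer has sprung out: its front's upper edge runs from crop (375,525) to (675,320). I'll lift out, move forward over the bay and go down inside it.

Emit:
play_rows(xyz=[[1, 0, 15], [1, 0, 35], [1, 0, 55], [-15, 0, 60], [-38, 1, 60], [-61, 1, 60], [-61, 1, 60], [-61, 1, 60]], rot=[[0, 0, 0], [0, 0, 0], [0, 0, 0], [0, 0, 0], [0, 0, 0], [0, 0, 0], [0, 0, 0], [0, 0, 0]], fingers=[0, 0, 0, 0, 0, 0, 0, 0])

```text
t: 6.25
tcp_pos: [529.5, -75.5, 114.0]
ee_rot: [0.033, 0.71, -0.034, 0.703]
ft_force: [1.6, 0.4, 0.0]
gripper_width: 0.002
```

Run:
```python
from h import *
a,b=capture("top"),capture("side")
x0=np.array([650.4,-87.1]);t=-.0962;R=np.array([[np.cos(t),-np.sin(t)],[np.sin(t),np.cos(t)]])
im=[a["pixels"][:,:,::-1].copy(),b["pixels"][:,:,::-1].copy()]
def P(x,y,z):return [*(x0+R@[x,y]),z]
pts=[P(-156,149,60),P(-156,-149,60),P(-90,140,80),P(-90,-140,80)]
f=lambda i,x,y,w,h,s:cv2.resize(i[y:y+h,x:x+w],(w*s,h*s),interpolation=cv2.INTER_CUBIC)
A=f(im[0],290,150,140,75,5);B=f(im[1],240,120,140,75,5)
for c,I,x,y in((a,A,290,150),(b,B,240,120)):
    q=((w2p(c,pts)-[x,y]+.5)*5).astype(int)
    for i in(0,2):cv2.line(I,tuple(map(int,q[i])),tuple(map(int,q[i+1])),(0,0,255) if i==0 else (0,255,0),1)
cv2.imwrite("pics/ab3.png",cv2.resize(np.vstack([A,B]),(560,600)))
print(arm.get_obs()["tcp_pos"],(arm.get_obs()["tcp_pos"][:2]-x0)@R)
```

```text
[530.11915777 -75.44193656 113.71212953] [-1.20844482e+02  5.09825375e-02]
```

View pics/ab3.png

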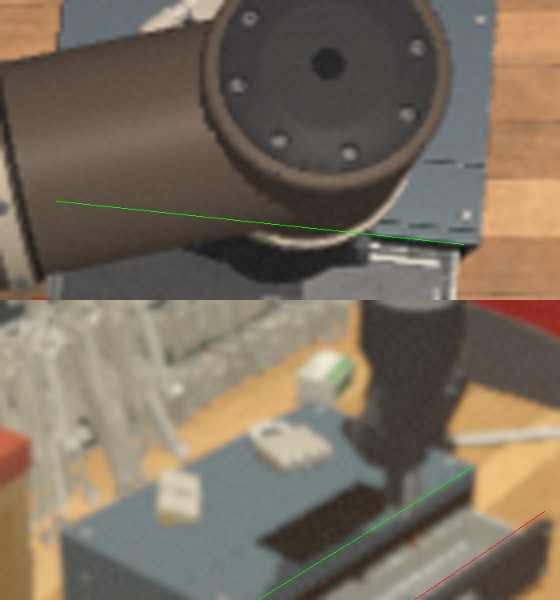

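The projected unit front (green) and the drawer's inner edge (red) both match the picture, so the tip is over the middle of the bay. I'll go down.

Emit:
play_rows(xyz=[[0, 0, -25], [0, 0, -45], [0, 0, -60], [0, 0, -72], [0, 0, -78], [0, 0, -78]], rot=[[0, 0, 0], [0, 0, 0], [0, 0, 0], [0, 0, 0], [0, 0, 0], [0, 0, 0]], fingers=[0, 0, 0, 0, 0, 0])

```text
t: 6.95
tcp_pos: [530.0, -75.5, 34.9]
ee_rot: [0.033, 0.71, -0.034, 0.702]
ft_force: [-0.3, 0.1, -0.2]
gripper_width: 0.002
```

Emit:
play_rows(xyz=[[-8, 1, 0], [-16, 1.5, 0], [-22, 2, 0], [-28, 3, 0], [-35, 3.5, 0], [-42, 4, 0], [-49, 5, 0], [-56, 5.5, 0]], rot=[[0, 0, 0], [0, 0, 0], [0, 0, 0], [0, 0, 0], [0, 0, 0], [0, 0, 0], [0, 0, 0], [0, 0, 0]], fingers=[0, 0, 0, 0, 0, 0, 0, 0])

```text
t: 7.75
tcp_pos: [473.7, -69.8, 35.1]
ee_rot: [0.033, 0.71, -0.034, 0.702]
ft_force: [2.4, -0.2, 0.9]
gripper_width: 0.001
```

Emit:
play_rows(xyz=[[-6, 0.5, 0], [-11, 1, 0], [-15, 1.5, 0], [-18, 2, 0], [-20, 2, 0], [-20, 2, 0]], rot=[[0, 0, 0], [0, 0, 0], [0, 0, 0], [0, 0, 0], [0, 0, 0], [0, 0, 0]], fingers=[0, 0, 0, 0, 0, 0])

```text
t: 8.35
tcp_pos: [453.0, -67.9, 34.9]
ee_rot: [0.033, 0.711, -0.034, 0.702]
ft_force: [0.7, 0.4, 0.5]
gripper_width: 0.0
```

Pulling force is still about 1 N, so the drawer isn't at its stop yet. I'll pull in small steps until the force rises.

Emit:
play_rows(xyz=[[-2, 0, 0], [-4, 0.5, 0], [-5, 0.5, 0], [-5, 0.5, 0]], rot=[[0, 0, 0], [0, 0, 0], [0, 0, 0], [0, 0, 0]], fingers=[0, 0, 0, 0])

```text
t: 8.75
tcp_pos: [450.7, -67.2, 35.4]
ee_rot: [0.033, 0.709, -0.034, 0.704]
ft_force: [8.8, -4.3, -4.7]
gripper_width: 0.001
```

The force has risen to 9 N and the TCP is held at 450.7, so this is the stop. I'll back off inside the bay and lift clear.

Emit:
play_rows(xyz=[[6, 0, 0], [15, -1, 0], [20, -2, 0], [20, -2, 25], [20, -2, 60], [20, -2, 100], [20, -2, 140], [20, -2, 140]], rot=[[0, 0, 0], [0, 0, 0], [0, 0, 0], [0, 0, 0], [0, 0, 0], [0, 0, 0], [0, 0, 0], [0, 0, 0]], fingers=[0, 0, 0, 0, 0, 0, 0, 0])

```text
t: 9.55
tcp_pos: [473.9, -69.0, 180.8]
ee_rot: [0.033, 0.706, -0.033, 0.707]
ft_force: [0.7, 0.4, 0.4]
gripper_width: 0.001
```

Run:
```python
from h import *
b=capture("side")
x0=np.array([650.4,-87.1]);t=-.0962;R=np.array([[np.cos(t),-np.sin(t)],[np.sin(t),np.cos(t)]])
P=lambda x,y,z:[*(x0+R@[x,y]),z]
I=cv2.resize(b["pixels"][110:230,240:400,::-1],(800,600),interpolation=cv2.INTER_CUBIC)
for o,col in((.112,(0,255,255)),(.12,(0,0,255))):
    q=((w2p(b,[P(-91-o*1000,149,60),P(-91-o*1000,-149,60)])-[240,110]+.5)*5).astype(int)
    cv2.line(I,tuple(map(int,q[0])),tuple(map(int,q[1])),col,1)
cv2.imwrite("pics/side4.png",I);o=arm.get_obs();print(o["tcp_pos"],o["ft_force"])
```

```text
[472.38226343 -68.94846426 178.07697157] [ 0.09710223 -0.06547028 -0.48314988]
```

View pics/side4.png

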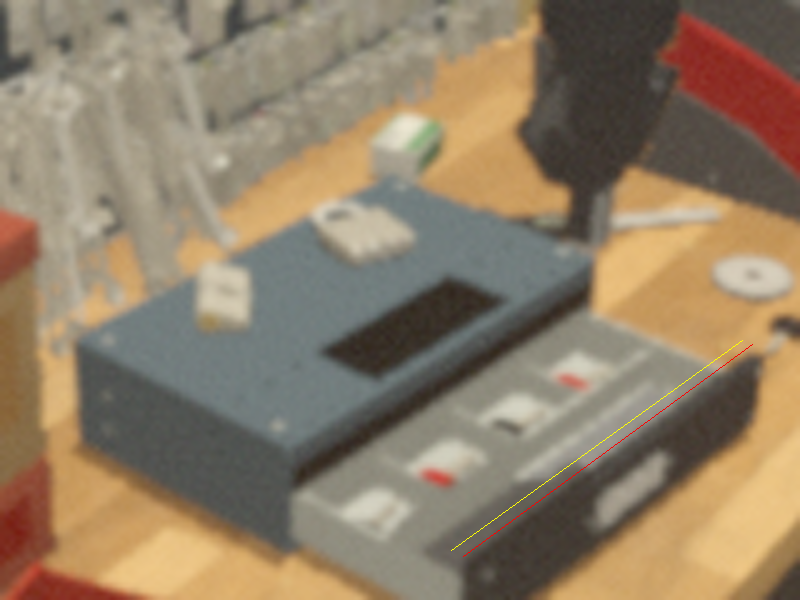

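The drawer's front lies at or slightly beyond the projected 120 mm line (red), and past the 112 mm line (yellow). The arm is clear and the things on the unit look unmoved.

```bash
python3 -c "
from workcell import arm
print(arm.finish_job())"
```

```text
the job is handed in; nothing more can be done
None
```

The drawer is open to its stop and I've handed the job in, with about 10 s of the 54 s used. No verdict was reported.

- **Catch:** I slid the closed fingertip along the groove floor (z≈66 mm) until it dropped into the notch, about 5 mm to the left of the groove's centre. I then pressed the catch down to z≈54 mm, and the drawer sprang out.
- **Drawer:** I lowered the fingertip into the open bay and drew the front out from inside. The pull rose from about 1 N to 9 N and the tip stopped advancing, which I took as the stop.
- **Last checks:** the final side picture puts the drawer's front at the projected 120 mm line, past the 112 mm needed. The arm was clear of everything, with about 0 N on the tool. The padlock, lock cylinder, calliper and cutter wheel looked unmoved; the screwdriver and marker pen were out of that crop, and I never moved near them. The catch was not measured, but nothing has touched it since I lifted out of the notch.
- **Higher force than intended:** my first touchdown on the groove floor read 42 N on the fingertip. I backed off at once; it is well under the 120 N wrist limit, and it was on the fingertip, not the arm or gripper body that the 40 N limit covers.

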